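# Close up the row of moulds on the cold plate

### The arm

A 7-joint arm with a two-finger parallel gripper is mounted at the origin on the work surface. World frame = base frame: x ahead of the robot, y to its left, z up, the work surface at z = 0. Lengths are in m, angles in rad, forces in N, time in s.
With the tool pointing down it reaches from about 0.35 to 0.9 m from the base axis. Payload 19.9 kg.
Tool frame: the origin (TCP) lies at the very end of the fingers, on their centre line; the grasp point (between the pads) lies 19 mm behind it; y points along the fingers, z is the direction in which the jaws open and shut, and the axes are right-handed (so a half turn about y gives the same grasp; the last joint's range is limited). The gripper opens to 85 mm and grips with 20 to 120 N. Pads are 22 mm wide; open, the fingers measure 114 mm over their backs; the gripper's body (76 mm by 85 mm) begins 54 mm behind the grasp point. The pads swing forward as they close: fully open they stand 13 mm farther back than shut.
Start: joints at [1.194, 0.417, -0.01, 1.614, 0.005, 1.111, -0.053], TCP at [0.205, -0.59, 0.231] pointing down, gripper open.
Joint ranges: [-2.81, 2.81], [-0.39, 2.02], [-1.27, 1.25], [0.06, 2.57], [-1.19, 4.33], [0.19, 2], [-2.82, 2.82]. Speed limits (rad/s): [1.89, 1.89, 2.39, 2.39, 3.01, 3.01, 3.01].

### API

Orientations are given as a 3x3 rotation matrix whose columns are the frame's x, y, z axes.
In Python, from workcell import arm gives the robot as it stands.
- The arm moves only by the tool play_rows, never from a script. Its argument "deltas" is a list of rows, each a list of 2 entries, a list of its own where there are three numbers: the shift along the tool's x, y, z in cm, then the turn, a rotation vector about the tool's x, y, z in degrees. In form: [[[tx, ty, tz], [ax, ay, az]], ...]. A call has 1 to 12 rows; each row is the pose to reach, as a shift and turn from the pose measured when the call began, along the tool's axes at that moment; what a row does not reach only later rows make up. A row lasts 1/12 s, in which the tool goes at most 41.7 mm and 7.16 degrees, less where a joint would pass 70% of its speed; a pose out of reach is approached as far as the arm can. A call with a gripper value outside its range is refused whole. "gripper" is the closure, from 0 (fully open) to 1 (shut), set as the call begins (left out, the last holds). The fingers move at their own pace and stop on an object; "squeeze" is the grip in N (left out, the last holds). Time passes only in rows, so rows that repeat a pose let the fingers close. It gives the time, the measured TCP pose, the force and the opening at its end, in the units of the state.
- arm.state(): the state, without advancing time (a new reading comes with each control period).
- arm.get_image(name): name is "side" or "top"; returns a dict with "color" (384x512x3 uint8, red, green, blue), "fx", "fy", "cx", "cy" (pixels), "dist" ([k1, k2, p1, p2, k3] as OpenCV has them; the pictures are not rectified), "camera_from_world" (4x4, takes a point from world to camera coordinates). Camera axes: x right, y up, looking along -z (the intrinsics and any distortion apply to the point x, -y, -z); pixel columns grow to the right and rows downward; lengths in m; the calibration is good to about 2 mm. A picture is of the moment at which its call begins. There is no depth.
- arm.finish_job(): hands the job in, once; it reports no verdict.
The state is a dict: "t": time; "qpos": joint angles; "joint_velocities": joint speeds; "joint_torque": joint torques, N m; "eef_pos": TCP position; "tool_rot": TCP orientation; "wrist_force": force on the tool from outside, world axes, zero at the start; "moment": the same for the moment, N m; "gripper_width": finger opening in m.
Only numpy, scipy, OpenCV 4.12 (cv2) and the standard library are available. Lean on these libraries where they do the work, as an engineer would, in place of code of your own. Each camera call takes 0.05 s, during which the arm holds its last target.

### The job

Make room on the cold plate: set the single mould down on the plate as the new tail of the row, close behind the last one and in line with it, then push the whole row along from the tail in one go until all the moulds stand close together in a straight line, pressed snug but gently against the end mould, which is frozen to the plate and breaks loose if it is shoved. Slide the row, do not lift or tip it, and leave everything else where it is.

Things in the scene. Friction and masses are not known exactly. Their poses are not given: they have to be found in the camera images.
- plate: the cold plate: a white bench unit 340 mm (its x) by 400 mm (its y), fixed, with a flat bare aluminium surface 314 x 374 mm, 80 mm above the bench, inside a grey rim 13 mm wide that stands 4 mm above it. Origin on the bench under its centre. The loose row runs along the plate's y; off its -y end one more such mould, the end mould, is frozen fast in a patch of frost and breaks loose at about 20 N. Its pose is not reported
- m1: mould 1 of the loose row, counted from its -y end (nearest the end mould). 40 mm long (its x), 28 mm wide (its y), 16 mm high, about 40 g: a steel mould 36 x 25 x 10 mm high under a pale blue plastic cassette 40 x 28 x 6 mm. Origin at the centre of its underside. At the start 40 to 90 mm of clear plate lie between it and the end mould, which stands squarely in line with the row (within a few mm)
- m2: mould 2 of the loose row, counted from its -y end (in the middle). Form, size and axes as m1; origin at the centre of its underside. The row's gaps are some 5 to 10 mm and it is a little crooked
- m3: mould 3 of the loose row, counted from its -y end (in the middle). Form, size and axes as m1; origin at the centre of its underside. The row's gaps are some 5 to 10 mm and it is a little crooked
- m4: mould 4 of the loose row, counted from its -y end (the tail). Form, size and axes as m1; origin at the centre of its underside. The row's gaps are some 5 to 10 mm and it is a little crooked
- late_c (a point): centre (8 mm above its underside) of the single mould, which stands alone on the plate nearer the robot than the row: 40 mm long (its x), 28 mm wide (its y), 16 mm high, about 40 g: a steel mould 36 x 25 x 10 mm high under a pale blue plastic cassette 40 x 28 x 6 mm. It can be gripped across its length or its width, by the cassette
- late: the single mould itself: origin at the centre of its underside, axes as the other moulds
- mega: bystander: the big mould, 75 x 52 mm, 18 mm high, on the near right part of the plate. Origin under its centre
- forceps: bystander: steel forceps lying flat on the far strip of the plate, 120 mm long (its y), 16 mm wide, 6 mm high
- petri: bystander: round Petri dish, 64 mm wide, 14 mm high, on the bench right of the plate
- slidebox: bystander: blue slide box, 95 x 83 mm, 34 mm high, on the bench right of the plate
- jar: bystander: amber jar, 58 mm wide, 75 mm high, on the bench left of the plate
- scraper: bystander: scraper with handle, 170 mm long, flat on the bench left of the plate
- cassettes: bystander: grey bin of empty cassettes, 130 x 90 mm, 40 mm high, on the bench left of the plate
Mind the look-alikes: they are no part of the job. What is shaped like the late but green or orange is not meant.

How it is judged:
On the way, in this order (a step that is already met when the one before it is completed fails the run):
1. the single mould stands level on the plate behind the last mould of the row (gap under 22 mm, within 10 mm and 15 degrees of its line) before the row is pushed (m1 within 25 mm of its start) (x of late_c in the frame of m4 between -0.01 and 0.01 m and y of late_c in the frame of m4 between 0.02 and 0.05 m and angle between the y axis of late_c and the y axis of m4, either way round below 0.26 rad and z of late_c in the frame of plate below 0.091 m and distance of m1 from where it was at the start of the episode below 0.025 m), for 0.2 s.
2. the closed row has been pushed up and bears on the end mould: at least 1.5 N passes through it (contact force between m1 and m2 above 1.5 N and distance of m1 from where it was at the start of the episode above 0.03 m and y of late_c in the frame of m1 below 0.116 m), for 0.02 s.
At the end, for the whole second after the job is handed in: the row and the single mould behind it, pushed up against the end mould, stand flat in one line and in order: each within 6 mm of m1's line and about 6 degrees of square to it, no gap over 2.5 mm and all gaps together under 4 mm; released, at rest (angle between the y axis of m1 and the y axis of plate, either way round below 0.25 rad and angle between each of m1, m2, m3, m4, late_c's own z axis and vertical below 0.09 rad and distance of m1 from where it was at the start of the episode above 0.03 m and x of m2 in the frame of m1 between -0.006 and 0.006 m and angle between the y axis of each of m2, m3, m4, late_c and the y axis of m1, either way round below 0.1 rad and x of m3 in the frame of m1 between -0.006 and 0.006 m and x of m4 in the frame of m1 between -0.006 and 0.006 m and x of late_c in the frame of m1 between -0.006 and 0.006 m and horizontal distance between m1 and m2 below 0.0305 m and horizontal distance between m2 and m3 below 0.0305 m and horizontal distance between m3 and m4 below 0.0305 m and horizontal distance between m4 and late_c below 0.0305 m and y of late_c in the frame of m1 between 0.105 and 0.116 m and z of late_c in the frame of plate below 0.091 m and linear speed of each of m1, m2, m3, m4, late below 0.01 m/s); the robot touches nothing.
It fails at once if the row is shoved with more than 20 N (between m1 and m2) and the frozen end mould breaks loose (contact force between m1 and m2 above 20 N).
It fails at once if a mould of the row is lifted off the cold plate or tipped (z of any of m1, m2, m3, m4 in the frame of plate above 0.088 m or angle between any of m1, m2, m3, m4's own z axis and vertical above 0.4 rad).
It fails at once if the big mould or the forceps on the plate are moved more than 15 mm (distance of any of mega, forceps from where it was at the start of the episode above 0.015 m).
It fails at once if a bystander on the bench is moved more than 20 mm (distance of any of petri, slidebox, jar, scraper, cassettes from where it was at the start of the episode above 0.02 m).
It also fails if it takes over 51 s, if anything falls off the work surface, if the arm or the gripper's body presses on something with over 40 N, if the wrist force passes 120 N, or if a joint passes its speed limit or range.

## Working session

There is one attempt and no reset: what is moved stays moved. The work goes in short steps, Python scripts to look and compute and a tool call to move; the robot and the scene stay as the last step left them, time stands still between calls to the robot, and variables do not carry over. Pictures are saved under pics/ and viewed, and the job is handed in when it is done.

Besides the shell and the picture viewer there is one more tool, called after "Request:" in YAML: its name, and indented under it one key for each argument. play_rows: Moves the arm, as the interface text tells. Its arguments: {"type":"object","properties":{"deltas":{"type":"array","items":{"type":"array"}},"gripper":{"type":"number"},"squeeze":{"type":"number"}},"required":["deltas"]}

```bash
ls; mkdir -p pics; cat > h.py <<'E'
import numpy as np, cv2
from workcell import arm
def save(name, img): cv2.imwrite(f'pics/{name}.png', cv2.cvtColor(img, cv2.COLOR_RGB2BGR))
def K(d): return np.array([[d['fx'],0,d['cx']],[0,d['fy'],d['cy']],[0,0,1.]])
def ray_plane(d, uv, z):
    uv=np.asarray(uv,float).reshape(-1,1,2)
    n=cv2.undistortPoints(uv,K(d),np.array(d['dist'],float)).reshape(-1,2)
    T=np.array(d['camera_from_world']); R=T[:3,:3]; t=T[:3,3]
    c=-R.T@t
    v=np.c_[n[:,0],-n[:,1],-np.ones(len(n))]@R
    s=(z-c[2])/v[:,2]
    return c+v*s[:,None]
def proj(d,P):
    P=np.asarray(P,float).reshape(-1,3); T=np.array(d['camera_from_world'])
    p=P@T[:3,:3].T+T[:3,3]; p=p*[1,-1,-1]
    return cv2.projectPoints(p,np.zeros(3),np.zeros(3),K(d),np.array(d['dist'],float))[0].reshape(-1,2)
E
python3 - <<'E'
from h import *
import pickle
for n in('top','side'):
    d=arm.get_image(n); save(n+'0',d['color']); pickle.dump(d,open(n+'0.pkl','wb'))
    T=np.array(d['camera_from_world']);print(n,-T[:3,:3].T@T[:3,3],T[:3,:3].round(3).tolist(),d['fx'])
s=arm.state();print(s)
E
```

```text
pics
top [ 0.45751749 -0.01645344  0.98954005] [[-0.024, -1.0, 0.005], [0.997, -0.023, 0.076], [-0.076, 0.007, 0.997]] 353.8474395928006
side [ 0.00851956 -1.04002726  1.09054218] [[0.9, -0.435, 0.005], [0.29, 0.608, 0.739], [-0.324, -0.664, 0.674]] 484.2985119483592
{'t': 0.1, 'qpos': array([ 1.19449576,  0.41792125, -0.01032755,  1.61413671,  0.00468782,
        1.11072019, -0.05300995]), 'joint_velocities': array([-0.00027507, -0.00194312,  0.00048221, -0.00202945,  0.00142624,
       -0.00075575,  0.00029414]), 'joint_torque': array([ 1.54700378e-03, -8.65817857e+01,  6.80225082e-01, -4.35630798e+01,
        1.91745831e-02,  4.86841673e-03, -9.25516201e-05]), 'eef_pos': array([ 0.20526106, -0.58998029,  0.23070882]), 'tool_rot': array([[-9.44470858e-01, -4.45174863e-04,  3.28594889e-01],
       [-3.28595183e-01,  1.07265636e-03, -9.44470251e-01],
       [ 6.79850170e-05, -9.99999326e-01, -1.15937499e-03]]), 'wrist_force': array([-0.63323011,  0.30682961,  0.00649393]), 'moment': array([-0.01776661, -0.00922595,  0.0494344 ]), 'gripper_width': 0.08535048991995055}
```

View pics/top0.png

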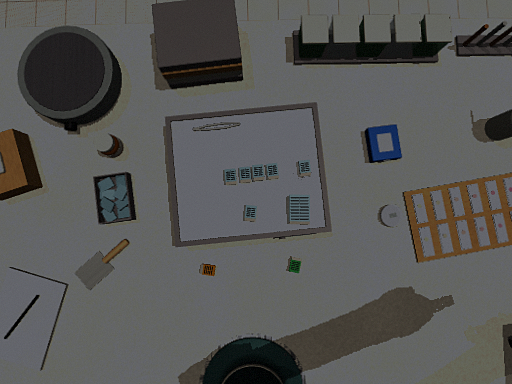

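View pics/side0.png

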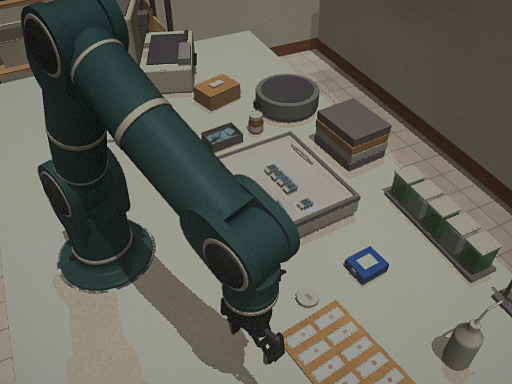

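```bash
python3 - <<'E'
from h import *
import pickle
d=pickle.load(open('top0.pkl','rb'))
c=d['color'][60:260,150:370]; save('top0z',cv2.resize(c,None,fx=3.5,fy=3,interpolation=cv2.INTER_CUBIC)[:, :800])
E
python3 - <<'E'
from h import *
import pickle
d=pickle.load(open('top0.pkl','rb'))
c=d['color'][150:235,215:325]; save('top0zz',cv2.resize(c,None,fx=7,fy=7,interpolation=cv2.INTER_CUBIC))
# plate top rim + surface geometry
E
```

```text
(no output)
```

View pics/top0zz.png

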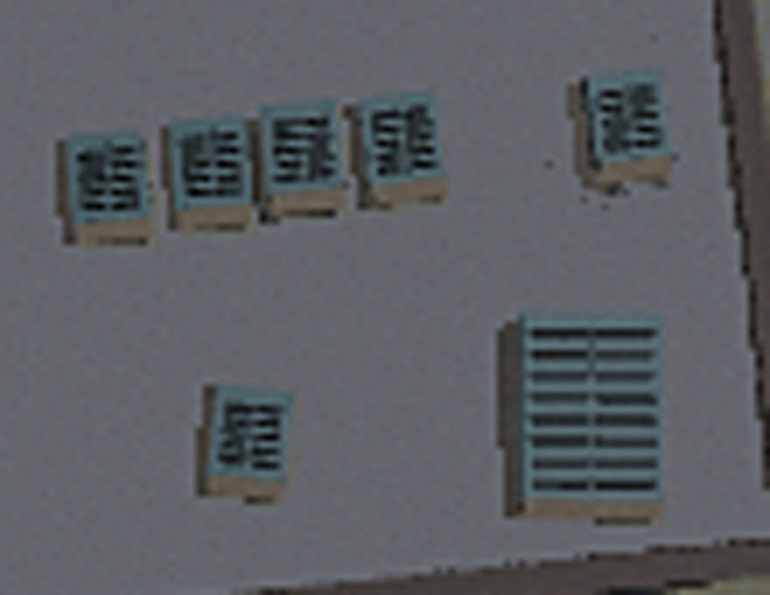

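```bash
cat > meas.py <<'E'
from h import *
def find(d, off=(0,0), zt=0.096, roi=(150,235,215,325), S=8, verbose=True, dbg=None):
    r0,r1,c0,c1=roi
    c=cv2.resize(d['color'][r0:r1,c0:c1],None,fx=S,fy=S,interpolation=cv2.INTER_CUBIC)
    f=c.astype(int)
    m=((f[...,2]-f[...,0])>24).astype(np.uint8)
    m=cv2.morphologyEx(m,cv2.MORPH_CLOSE,np.ones((2*S+1,2*S+1)))
    m=cv2.morphologyEx(m,cv2.MORPH_OPEN,np.ones((S,S)))
    if dbg: save(dbg,(m*200)[...,None].repeat(3,2))
    out=[]
    for k in cv2.findContours(m,cv2.RETR_EXTERNAL,cv2.CHAIN_APPROX_NONE)[0]:
        if cv2.contourArea(k)<S*S*40: continue
        uv=(k.reshape(-1,2)+.5)/S-.5+[c0,r0]
        P=ray_plane(d,uv,zt)[:,:2]
        (cx,cy),(w,h),a=cv2.minAreaRect((P*1000).astype(np.float32))
        if w<h: w,h,a=h,w,a+90
        a=(a+90)%180-90
        out.append((cx,cy,w,h,a))
        if verbose: print('c (%.1f,%.1f) size %.1fx%.1f long-axis angle %.1f'%(cx,cy,w,h,a), 'px',uv.mean(0).round(1))
    return out
E
python3 - <<'E'
from meas import *
import pickle
d=pickle.load(open('top0.pkl','rb'))
f=d['color']; print(f[165,245],f[190,250],f[155,237],f[173,228])
f=f.astype(int); e=(f[...,2]-f[...,0])[150:235,215:325]; print(np.percentile(e,[5,50,80,90,95,99]))
find(d,dbg='m0')
# plate corners: dark rim
m=(d['color'].max(2)<115).astype(np.uint8)
E
```

```text
[100  98 106] [101 101 110] [ 96  98 106] [40 49 50]
[-9.  8. 10. 15. 26. 31.]
c (476.1,-6.7) size 30.4x26.3 long-axis angle -7.0 px [251.9 210.4]
c (482.4,-130.2) size 65.0x49.8 long-axis angle -1.9 px [297.2 205.9]
c (570.0,43.1) size 31.2x25.9 long-axis angle 3.9 px [230.  174.3]
c (574.0,5.9) size 31.1x25.8 long-axis angle 1.5 px [244.9 172.3]
c (579.8,-27.3) size 31.1x25.8 long-axis angle 3.0 px [256.5 169.4]
c (581.7,-62.8) size 32.1x24.6 long-axis angle -1.3 px [270.3 168.1]
```

View pics/m0.png

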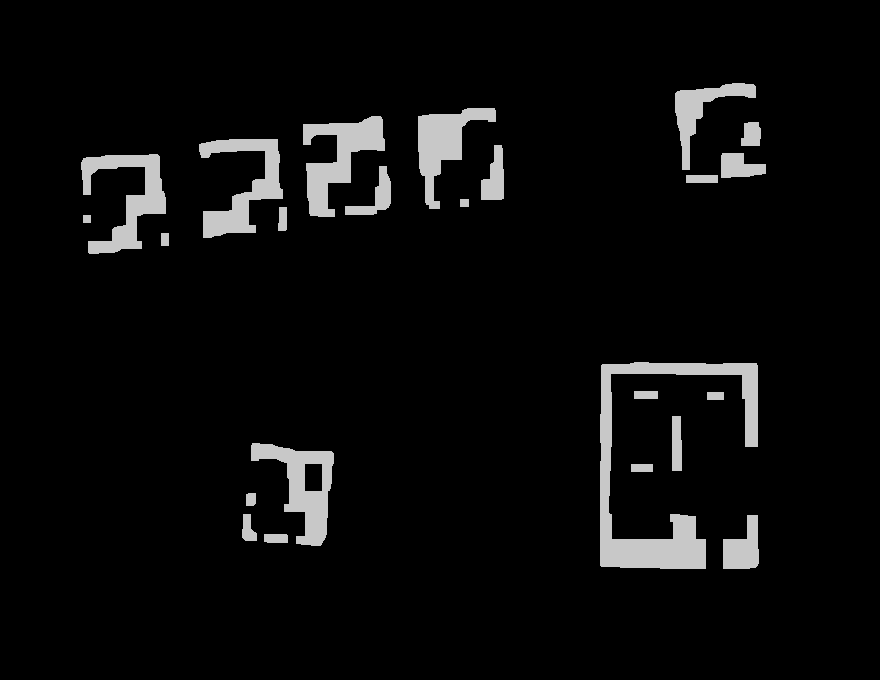

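```bash
python3 - <<'E'
s=open('meas.py').read()
s=s.replace("m=((f[...,2]-f[...,0])>24).astype(np.uint8)","m=(((f[...,2]-f[...,0])>18)|((f.max(2)<75)&(f[...,2]>f[...,0]+3))).astype(np.uint8)").replace("np.ones((2*S+1,2*S+1))","np.ones((S,S))")
open('meas.py','w').write(s)
E
python3 - <<'E'
from meas import *
import pickle
d=pickle.load(open('top0.pkl','rb'))
find(d,dbg='m1')
E
```

```text
c (475.5,-6.5) size 32.3x28.3 long-axis angle -7.8 px [250.4 211.6]
c (482.6,-129.9) size 67.1x52.8 long-axis angle -1.8 px [299.1 207.7]
c (569.7,43.5) size 32.2x28.4 long-axis angle 4.0 px [230. 175.]
c (574.2,5.4) size 32.2x29.7 long-axis angle 4.3 px [244.8 173. ]
c (579.2,-27.3) size 32.3x28.7 long-axis angle 4.5 px [257.7 170.5]
c (581.6,-63.8) size 32.3x29.0 long-axis angle 5.4 px [272.  169.4]
c (587.5,-146.7) size 32.3x29.3 long-axis angle 5.3 px [304.4 166.3]
```

View pics/m1.png

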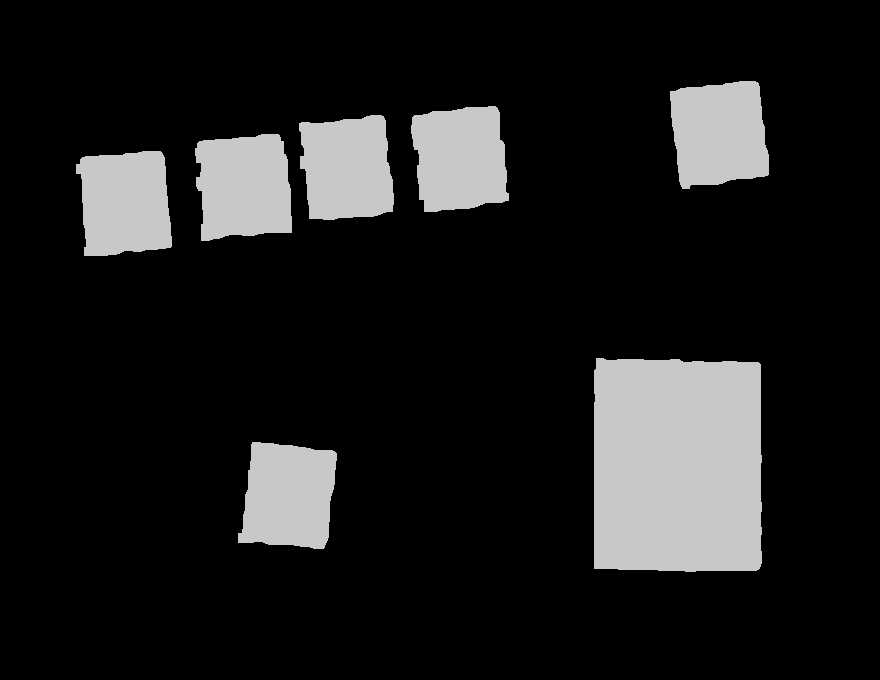

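```bash
python3 - <<'E'
from h import *
import pickle
d=pickle.load(open('side0.pkl','rb'))
c=d['color'][150:225,250:330]; c=np.clip(c.astype(int)*1.6,0,255).astype(np.uint8); save('s0z',cv2.resize(c,None,fx=8,fy=8,interpolation=cv2.INTER_CUBIC))
d=pickle.load(open('top0.pkl','rb'))
c=d['color'][180:222,235:320]; c=np.clip(c.astype(int)*1.8,0,255).astype(np.uint8); save('t0z',cv2.resize(c,None,fx=9,fy=9,interpolation=cv2.INTER_NEAREST))
E
```

```text
(no output)
```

View pics/s0z.png

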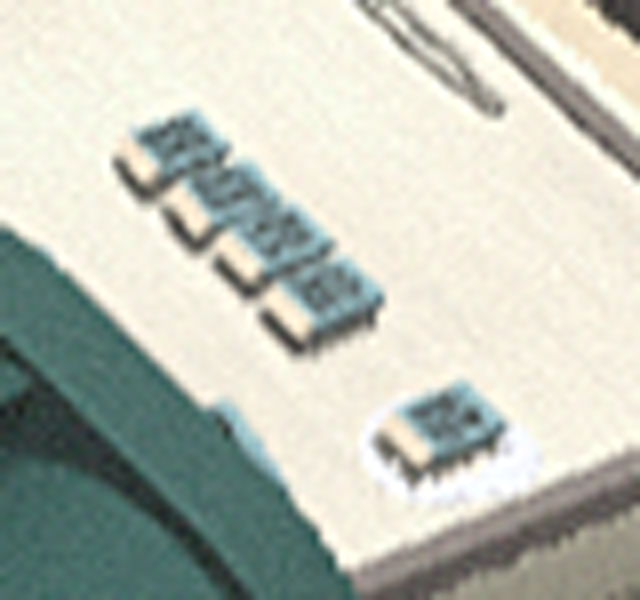

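View pics/t0z.png

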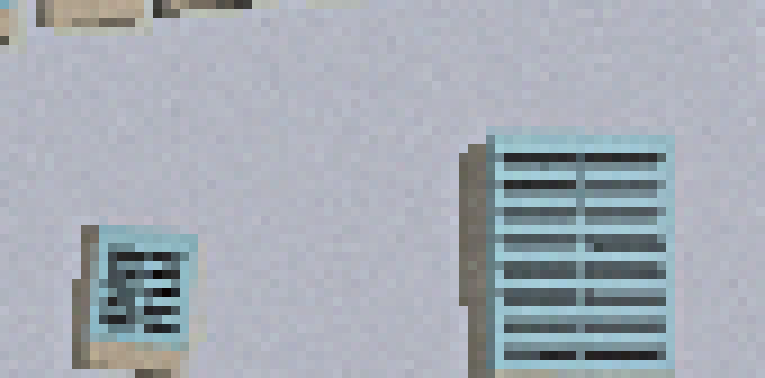

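```bash
cat >> h.py <<'E'
def rel(target, jaw_deg):
    """shift (cm, tool axes) and turn about tool y (deg) to TCP target (mm) with jaw axis at yaw jaw_deg, tool down"""
    s=arm.state(); R=np.array(s['tool_rot']); p=np.array(s['eef_pos'])
    sh=R.T@(np.array(target)/1000-p)*100
    a=np.radians(jaw_deg); z=np.array([np.cos(a),np.sin(a),0]); y=np.array([0,0,-1.]); x=np.cross(y,z)
    best=None
    for sg in(1,-1):
        Rt=np.c_[sg*x,y,sg*z]; rv=np.degrees(cv2.Rodrigues(R.T@Rt)[0].ravel())
        if best is None or np.linalg.norm(rv)<np.linalg.norm(best): best=rv
    print('shift cm',sh.round(2),'turn',best.round(1))
E
python3 - <<'E'
from h import *
import pickle
d=pickle.load(open('top0.pkl','rb'))
g=cv2.medianBlur(d['color'],3).astype(int)
S=g.sum(2); print([S[r,240] for r in (100,108,112,116,125,150,230,236,240,246)])
m=((S>250)).astype(np.uint8)
n,l,st,_=cv2.connectedComponentsWithStats(m[100:250,160:335],connectivity=4)
k=l[85,40]  # plate pixel
mm=(l==k).astype(np.uint8); mm=cv2.morphologyEx(mm,cv2.MORPH_CLOSE,np.ones((9,9)))
c=max(cv2.findContours(mm,cv2.RETR_EXTERNAL,cv2.CHAIN_APPROX_NONE)[0],key=cv2.contourArea).reshape(-1,2)+[160,100]
print(c.min(0),c.max(0))
P=ray_plane(d,c,0.082)[:,:2]*1000
print(cv2.minAreaRect(P.astype(np.float32)))
rel((472,-6,180),-7.8)
E
```

```text
[np.int64(304), np.int64(305), np.int64(175), np.int64(312), np.int64(313), np.int64(309), np.int64(309), np.int64(181), np.int64(201), np.int64(301)]
[171 108] [324 240]
((574.7381591796875, 0.6282196044921875), (312.89141845703125, 371.59295654296875), 4.32623291015625)
shift cm [-44.38   5.12 -46.38] turn [  0.1 -63.   -0. ]
```

The candidates in the top view are the blue mould at (250,213), the row at (230..272,173), the frozen one at (304,167) in frost, and orange (208,270) and green (294,266) lookalikes on the bench. Only (250,213) is blue, alone on the plate and nearer the robot than the row, which the crops confirm. The missing 8 mm of length is the slanted paper label at the -x end. The plate rectangle measures 313x372 mm (expected 314x374), so the heights are right.

Request:
play_rows:
  deltas:
    - [[-22,0,-23],[0,-31,0]]
    - [[-22,0,-23],[0,-31,0]]
    - [[-22,0,-23],[0,-31,0]]
    - [[-22,0,-23],[0,-31,0]]
    - [[-22,0,-23],[0,-31,0]]
    - [[-22,0,-23],[0,-31,0]]
    - [[-22,0,-23],[0,-31,0]]
    - [[-44.4,3,-46.4],[0,-63,0]]
    - [[-44.4,3,-46.4],[0,-63,0]]
    - [[-44.4,3,-46.4],[0,-63,0]]
    - [[-44.4,3,-46.4],[0,-63,0]]
    - [[-44.4,3,-46.4],[0,-63,0]]
  gripper: 0.25

```text
t: 1.1
eef_pos: [0.4128, -0.1341, 0.2133]
tool_rot: [[-0.129, -0.0, 0.992], [-0.992, 0.001, -0.129], [-0.001, -1.0, -0.0]]
wrist_force: [1.6, -0.1, 0.1]
gripper_width: 0.0639
```

```bash
python3 - <<'E'
from h import *
rel((472,-6,130),-7.8);s=arm.state();print(s['t'],s['eef_pos'],s['gripper_width'],s['wrist_force'])
E
```

```text
shift cm [-13.46   8.34   4.22] turn [ 0.   0.4 -0. ]
1.1 [ 0.41283394 -0.13412543  0.21332628] 0.06389152954222854 [ 1.56409349 -0.0900493   0.14404516]
```

Request:
play_rows:
  deltas:
    - [[-13.5,6,4.2],[0,0.4,0]]
    - [[-13.5,6,4.2],[0,0.4,0]]
    - [[-13.5,6,4.2],[0,0.4,0]]
    - [[-13.5,6,4.2],[0,0.4,0]]
    - [[-13.5,8.3,4.2],[0,0.4,0]]
    - [[-13.5,8.3,4.2],[0,0.4,0]]
    - [[-13.5,8.3,4.2],[0,0.4,0]]
    - [[-13.5,8.3,4.2],[0,0.4,0]]

```text
t: 1.77
eef_pos: [0.4719, -0.0063, 0.1311]
tool_rot: [[-0.137, -0.0, 0.991], [-0.991, 0.0, -0.137], [-0.0, -1.0, -0.0]]
wrist_force: [0.8, -0.5, 0.5]
gripper_width: 0.0647
```

```bash
python3 - <<'E'
from h import *
import pickle
rel((472,-6,82),-7.8);s=arm.state();print(s['t'],s['eef_pos'],s['gripper_width'],s['wrist_force'])
for n in('top','side'):
    d=arm.get_image(n); pickle.dump(d,open(n+'1.pkl','wb'))
    c=d['color']; print(n,proj(d,[[.472,-.006,.088],[.472,-.006,.13]]))
    c=c[140:260,170:330] if n=='top' else c[130:250,180:340]
    save(n+'1',cv2.resize(np.clip(c.astype(int)*1.6,0,255).astype(np.uint8),None,fx=5,fy=5,interpolation=cv2.INTER_CUBIC))
E
```

```text
shift cm [-0.03  4.91  0.01] turn [ 0.  -0.1 -0. ]
1.7667 [ 0.4718624  -0.00633852  0.13111941] 0.06465903206837996 [ 0.8078504  -0.46629865  0.54692681]
top [[250.34893216 213.02421964]
 [250.14192634 212.75040275]]
side [[250.71950954 185.55121341]
 [250.55418683 175.28869517]]
```

View pics/side1.png

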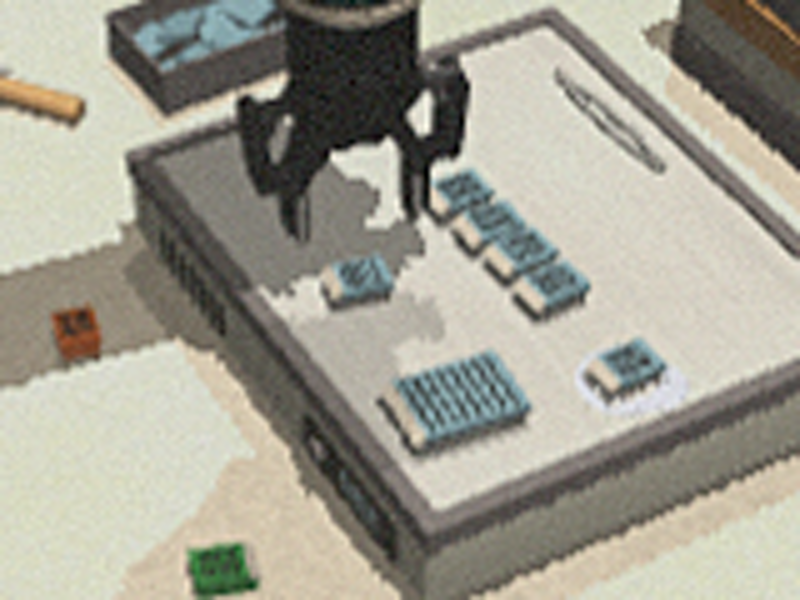

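View pics/top1.png

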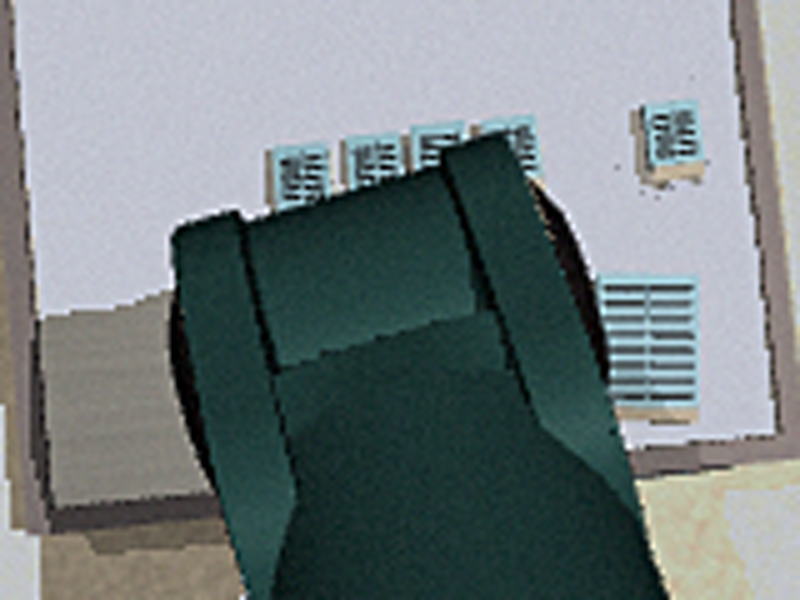

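Request:
play_rows:
  deltas:
    - [[0,2,0],[0,0,0]]
    - [[0,3.5,0],[0,0,0]]
    - [[0,4.2,0],[0,0,0]]
    - [[0,4.7,0],[0,0,0]]
    - [[0,4.7,0],[0,0,0]]
    - [[0,4.7,0],[0,0,0]]

```text
t: 2.37
eef_pos: [0.4725, -0.0066, 0.0851]
tool_rot: [[-0.137, 0.002, 0.991], [-0.991, -0.0, -0.137], [-0.0, -1.0, 0.002]]
wrist_force: [-0.7, -0.5, 0.3]
gripper_width: 0.0642
```

Request:
play_rows:
  deltas:
    - [[0,0.1,0],[0,0,0]]
    - [[0,0.1,0],[0,0,0]]
    - [[0,0.1,0],[0,0,0]]
    - [[0,0.1,0],[0,0,0]]
    - [[0,0.1,0],[0,0,0]]
    - [[0,0.1,0],[0,0,0]]
    - [[0,0.1,0],[0,0,0]]
    - [[0,0.1,0],[0,0,0]]
    - [[0,0.1,0],[0,0,0]]
    - [[0,0.1,0],[0,0,0]]
  gripper: 0.7
  squeeze: 25

```text
t: 3.2
eef_pos: [0.473, -0.0067, 0.0848]
tool_rot: [[-0.137, 0.003, 0.991], [-0.991, -0.0, -0.137], [0.0, -1.0, 0.003]]
wrist_force: [-1.8, -0.3, 8.1]
gripper_width: 0.0391
```

Request:
play_rows:
  deltas:
    - [[0,-0.5,0],[0,0,0]]
    - [[0,-1.5,0],[0,0,0]]
    - [[0,-3,0],[0,0,0]]
    - [[0,-4,0],[0,0,0]]
    - [[0,-4,0],[0,0,0]]

```text
t: 3.62
eef_pos: [0.474, -0.0067, 0.1272]
tool_rot: [[-0.138, 0.006, 0.99], [-0.99, -0.001, -0.138], [0.0, -1.0, 0.006]]
wrist_force: [0.5, -0.4, 0.1]
gripper_width: 0.0388
```

```bash
python3 - <<'E'
from h import *
import pickle
s=arm.state();print(s['t'],s['eef_pos'],s['gripper_width'],s['wrist_force'])
d=arm.get_image('side'); pickle.dump(d,open('side2.pkl','wb'))
p=s['eef_pos']; print(proj(d,[p,p+[0,0,.01]]))
c=d['color'][130:230,200:300]
save('side2',cv2.resize(np.clip(c.astype(int)*1.6,0,255).astype(np.uint8),None,fx=6,fy=6,interpolation=cv2.INTER_CUBIC))
E
```

```text
3.6167 [ 0.47399124 -0.0066951   0.12718788] 0.038827201101073634 [ 0.52861529 -0.37693122  0.07145845]
[[251.24953402 175.93926022]
 [251.21258544 173.44481212]]
```

View pics/side2.png

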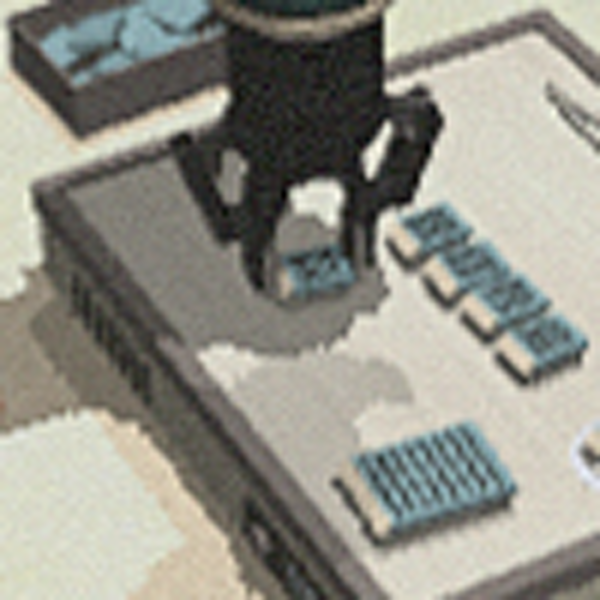

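```bash
python3 - <<'E'
from h import *
rel((565.6,78,127),4.3)
E
```

```text
shift cm [-9.67 -0.06  7.95] turn [ -0.3 -12.2   0. ]
```

Request:
play_rows:
  deltas:
    - [[-2.5,0,2],[-0.3,-3,0]]
    - [[-5,0,4],[-0.3,-6,0]]
    - [[-7.5,0,6.2],[-0.3,-9,0]]
    - [[-9,0,7.5],[-0.3,-11.5,0]]
    - [[-9.7,0,8],[-0.3,-12.2,0]]
    - [[-9.7,0,8],[-0.3,-12.2,0]]
    - [[-9.7,0,8],[-0.3,-12.2,0]]
    - [[-9.7,0,8],[-0.3,-12.2,0]]

```text
t: 4.33
eef_pos: [0.5653, 0.0771, 0.1261]
tool_rot: [[0.073, -0.001, 0.997], [-0.997, -0.002, 0.073], [0.001, -1.0, -0.001]]
wrist_force: [0.0, 0.1, -0.2]
gripper_width: 0.0392
```

```bash
python3 - <<'E'
from h import *
rel((565.6,78,85),4.3)
E
```

```text
shift cm [-0.09  4.11  0.04] turn [ 0.1 -0.1  0.1]
```

Request:
play_rows:
  deltas:
    - [[-0.1,1.5,0],[0.1,-0.1,0]]
    - [[-0.1,3,0],[0.1,-0.1,0]]
    - [[-0.1,3.5,0],[0.1,-0.1,0]]
    - [[-0.1,3.8,0],[0.1,-0.1,0]]
    - [[-0.1,4,0],[0.1,-0.1,0]]
    - [[-0.1,4.1,0],[0.1,-0.1,0]]
    - [[-0.1,4.1,0],[0.1,-0.1,0]]
    - [[-0.1,4.1,0],[0.1,-0.1,0]]

```text
t: 5.0
eef_pos: [0.5654, 0.0781, 0.0856]
tool_rot: [[0.075, 0.001, 0.997], [-0.997, -0.001, 0.075], [0.001, -1.0, 0.001]]
wrist_force: [0.7, -0.2, -0.5]
gripper_width: 0.0395
```

```bash
python3 - <<'E'
from h import *
s=arm.state();print(s['t'],s['eef_pos'],s['gripper_width'],s['wrist_force'])
d=arm.get_image('side'); 
c=d['color'][110:210,210:330]
save('side3',cv2.resize(np.clip(c.astype(int)*1.6,0,255).astype(np.uint8),None,fx=6,fy=6,interpolation=cv2.INTER_CUBIC))
E
```

```text
5.0 [0.56544475 0.0780862  0.08562104] 0.039525821380209825 [ 0.65459322 -0.15662608 -0.54492226]
```

View pics/side3.png

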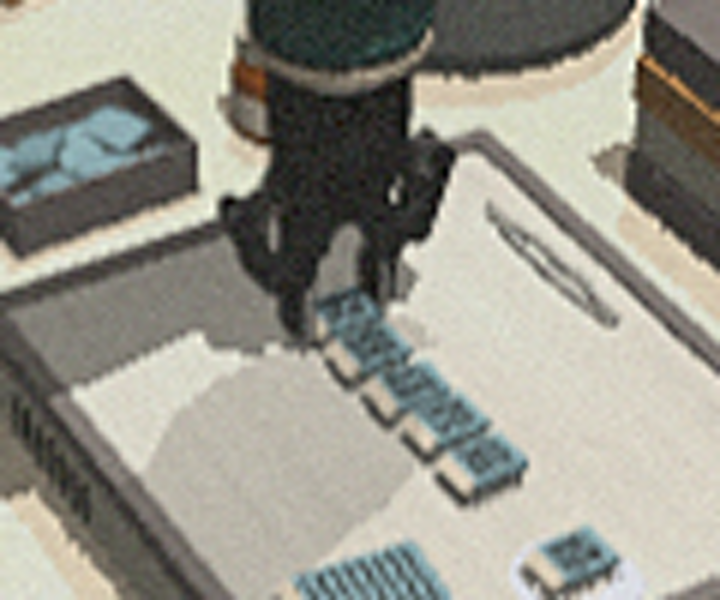

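Request:
play_rows:
  deltas:
    - [[0,0.08,0],[0,0,0]]
    - [[0,0.08,0],[0,0,0]]
    - [[0,0.08,0],[0,0,0]]
    - [[0,0.08,0],[0,0,0]]

```text
t: 5.38
eef_pos: [0.5655, 0.078, 0.0849]
tool_rot: [[0.075, 0.002, 0.997], [-0.997, -0.001, 0.075], [0.002, -1.0, 0.002]]
wrist_force: [-0.0, -0.5, 0.3]
gripper_width: 0.0389
```

Request:
play_rows:
  deltas:
    - [[0,0,0],[0,0,0]]
    - [[0,0,0],[0,0,0]]
    - [[0,0,0],[0,0,0]]
    - [[0,0,0],[0,0,0]]
    - [[0,0,0],[0,0,0]]
    - [[0,0,0],[0,0,0]]
  gripper: 0.25

```text
t: 5.88
eef_pos: [0.5655, 0.0781, 0.0849]
tool_rot: [[0.075, 0.002, 0.997], [-0.997, -0.001, 0.075], [0.002, -1.0, 0.002]]
wrist_force: [-0.5, -1.2, 0.7]
gripper_width: 0.0639
```

Request:
play_rows:
  deltas:
    - [[0,-1,0],[0,0,0]]
    - [[0,-2.5,0],[0,0,0]]
    - [[0,-5,0],[0,0,0]]
    - [[0,-8,0],[0,0,0]]
    - [[0,-8,0],[0,0,0]]
    - [[0,-8,0],[0,0,0]]

```text
t: 6.38
eef_pos: [0.5662, 0.0783, 0.1669]
tool_rot: [[0.075, 0.005, 0.997], [-0.997, -0.001, 0.075], [0.002, -1.0, 0.005]]
wrist_force: [0.8, 0.2, -0.8]
gripper_width: 0.0642
```

Request:
play_rows:
  deltas:
    - [[-4,-2,0],[0,0,0]]
    - [[-8,-2,0],[0,0,0]]
    - [[-12,-2,0],[0,0,0]]
    - [[-16,-2,-2],[0,0,0]]
    - [[-20,-2,-4],[0,0,0]]
    - [[-20,-2,-4],[0,0,0]]
    - [[-20,-2,-4],[0,0,0]]
  gripper: 1

```text
t: 6.97
eef_pos: [0.509, 0.2778, 0.1861]
tool_rot: [[0.08, 0.004, 0.997], [-0.997, -0.001, 0.08], [0.001, -1.0, 0.004]]
wrist_force: [0.3, 0.3, -0.1]
gripper_width: 0.0001
```

```bash
python3 - <<'E'
from meas import *
import pickle
s=arm.state();print(s['t'],s['eef_pos'],s['gripper_width'],s['wrist_force'])
d=arm.get_image('top'); pickle.dump(d,open('top4.pkl','wb'))
find(d,roi=(140,235,190,325))
c=d['color'][140:240,190:330]
save('top4',cv2.resize(np.clip(c.astype(int)*1.6,0,255).astype(np.uint8),None,fx=5.5,fy=5.5,interpolation=cv2.INTER_CUBIC))
d=arm.get_image('side')
c=d['color'][110:210,210:330]
save('side4',cv2.resize(np.clip(c.astype(int)*1.6,0,255).astype(np.uint8),None,fx=6,fy=6,interpolation=cv2.INTER_CUBIC))
E
```

```text
6.9667 [0.50897956 0.27782053 0.18606059] 9.836011538963657e-05 [ 0.2675812   0.26826981 -0.12635413]
c (482.6,-130.0) size 67.3x53.0 long-axis angle -1.7 px [299.2 207.7]
c (568.9,78.4) size 32.6x28.4 long-axis angle 3.9 px [216.3 175.7]
c (569.9,43.1) size 32.6x28.1 long-axis angle 3.8 px [230.1 174.9]
c (574.4,5.0) size 32.6x28.4 long-axis angle 2.7 px [245.  172.9]
c (579.3,-27.8) size 32.6x28.2 long-axis angle 5.1 px [257.8 170.4]
c (581.7,-64.0) size 32.6x29.2 long-axis angle 5.0 px [272.  169.3]
c (587.6,-146.7) size 33.1x29.7 long-axis angle 5.0 px [304.4 166.3]
```

View pics/top4.png

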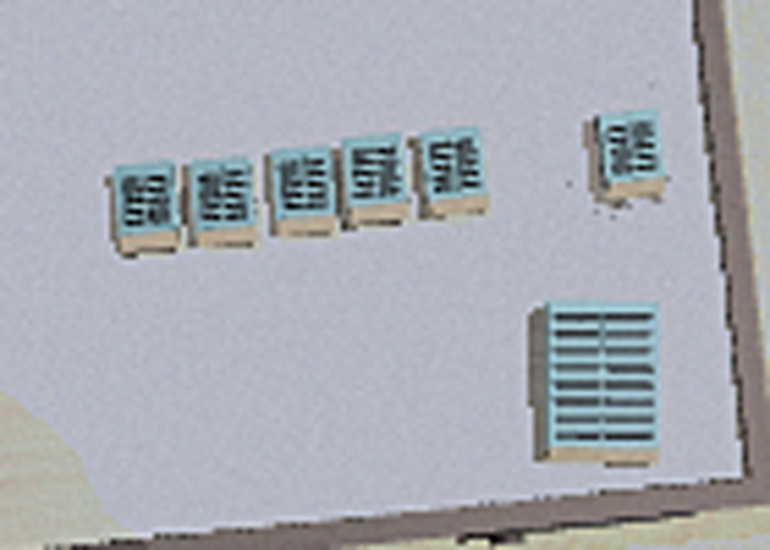

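View pics/side4.png

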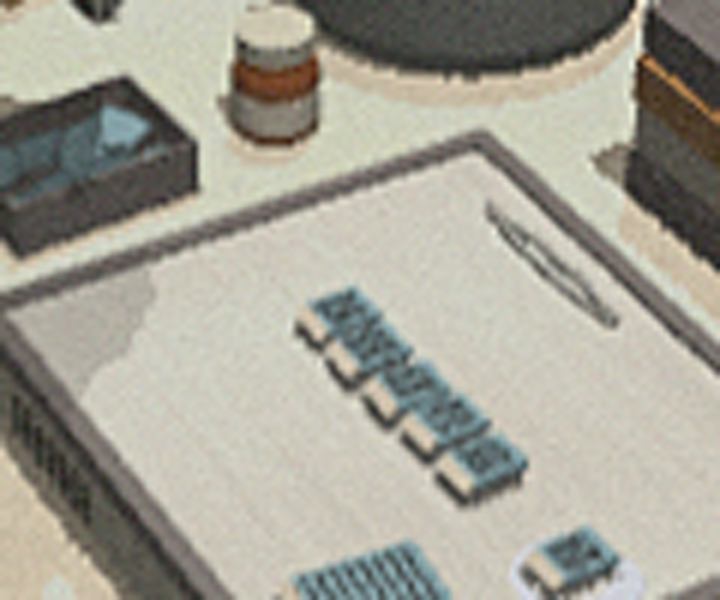

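```bash
cat >> h.py <<'E'
def relp(xp,yp,z,yaw=4.3):
    a=np.radians(yaw);c,s=np.cos(a),np.sin(a)
    st=arm.state();p=st['eef_pos']*1000
    print('t',st['t'],"x'y'",(p[0]*c+p[1]*s).round(2),(-p[0]*s+p[1]*c).round(2),p[2].round(2),'F',np.round(st['wrist_force'],2))
    rel((xp*c-yp*s,xp*s+yp*c,z),yaw)
E
python3 -c "
from h import *
relp(569.5,82,150)"
```

```text
t 7.0667 x'y' 530.39 235.28 185.89 F [ 0.23 -1.05  0.09]
shift cm [15.32  3.64  3.9 ] turn [-0.2 -0.   0.1]
```

Request:
play_rows:
  deltas:
    - [[4,0,1],[-0.2,0,0]]
    - [[8,1,2],[-0.2,0,0]]
    - [[12,2,3],[-0.2,0,0]]
    - [[15.3,3.6,3.9],[-0.2,0,0]]
    - [[15.3,3.6,3.9],[-0.2,0,0]]
    - [[15.3,3.6,3.9],[-0.2,0,0]]

```text
t: 7.57
eef_pos: [0.5623, 0.1204, 0.1491]
tool_rot: [[0.069, -0.001, 0.998], [-0.998, -0.004, 0.069], [0.003, -1.0, -0.002]]
wrist_force: [-0.2, -0.2, 1.1]
gripper_width: 0.0004
```

```bash
python3 -c "
from h import *
relp(569.5,82,85)"
```

```text
t 7.5667 x'y' 569.71 77.87 149.11 F [-0.21 -0.16  1.07]
shift cm [-0.43  6.41 -0.01] turn [ 0.1 -0.4  0.2]
```

Request:
play_rows:
  deltas:
    - [[-0.4,0,0],[0.1,-0.4,0.2]]
    - [[-0.4,2,0],[0.1,-0.4,0.2]]
    - [[-0.4,4,0],[0.1,-0.4,0.2]]
    - [[-0.4,5.5,0],[0.1,-0.4,0.2]]
    - [[-0.4,6.2,0],[0.1,-0.4,0.2]]
    - [[-0.4,6.4,0],[0.1,-0.4,0.2]]
    - [[-0.4,6.4,0],[0.1,-0.4,0.2]]
    - [[-0.4,6.4,0],[0.1,-0.4,0.2]]

```text
t: 8.23
eef_pos: [0.5623, 0.1245, 0.086]
tool_rot: [[0.076, 0.001, 0.997], [-0.997, 0.0, 0.076], [-0.0, -1.0, 0.001]]
wrist_force: [-0.4, 0.2, 0.1]
gripper_width: -0.0003
```

```bash
python3 - <<'E'
from h import *
relp(569.5,30,85)
d=arm.get_image('side')
c=d['color'][110:210,210:330]
save('side5',cv2.resize(np.clip(c.astype(int)*1.6,0,255).astype(np.uint8),None,fx=6,fy=6,interpolation=cv2.INTER_CUBIC))
E
```

```text
t 8.2333 x'y' 570.09 82.0 86.0 F [-0.43  0.21  0.1 ]
shift cm [ 5.2   0.1  -0.06] turn [-0.1  0.1 -0. ]
```

View pics/side5.png

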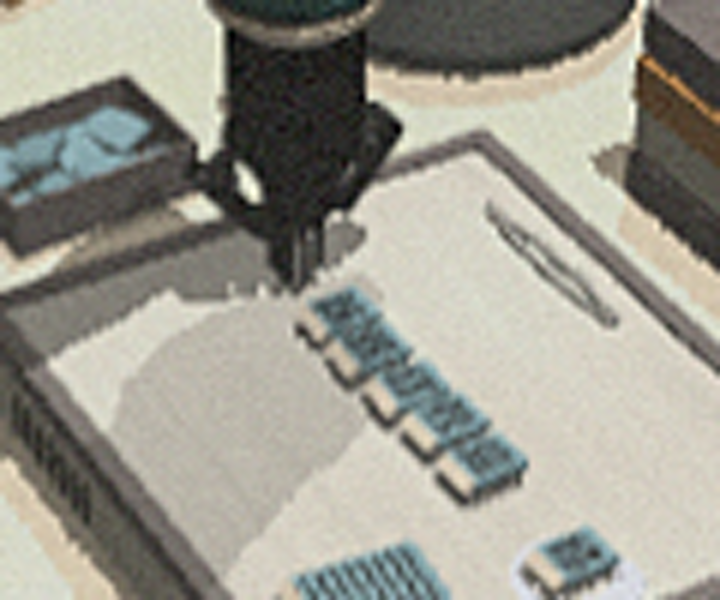

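Request:
play_rows:
  deltas:
    - [[0.5,0.1,0],[0,0,0]]
    - [[1,0.1,0],[0,0,0]]
    - [[1.5,0.1,0],[0,0,0]]
    - [[1.7,0.1,0],[0,0,0]]
    - [[1.9,0.1,0],[0,0,0]]
    - [[2.1,0.1,0],[0,0,0]]
    - [[2.3,0.1,0],[0,0,0]]
    - [[2.5,0.1,0],[0,0,0]]
    - [[2.7,0.1,0],[0,0,0]]
    - [[2.9,0.1,0],[0,0,0]]
    - [[3.1,0.1,0],[0,0,0]]
    - [[3.3,0.1,0],[0,0,0]]

```text
t: 9.28
eef_pos: [0.5649, 0.0914, 0.0851]
tool_rot: [[0.076, 0.001, 0.997], [-0.997, 0.0, 0.076], [-0.0, -1.0, 0.002]]
wrist_force: [0.2, 0.7, 0.5]
gripper_width: -0.0003
```

```bash
python3 - <<'E'
from h import *
relp(569.5,30,85)
d=arm.get_image('side')
c=d['color'][110:210,210:330]
save('side6',cv2.resize(np.clip(c.astype(int)*1.6,0,255).astype(np.uint8),None,fx=6,fy=6,interpolation=cv2.INTER_CUBIC))
E
```

```text
t 9.2833 x'y' 570.2 48.83 85.08 F [0.21 0.74 0.46]
shift cm [ 1.88  0.01 -0.07] turn [-0.1  0.1 -0. ]
```

View pics/side6.png

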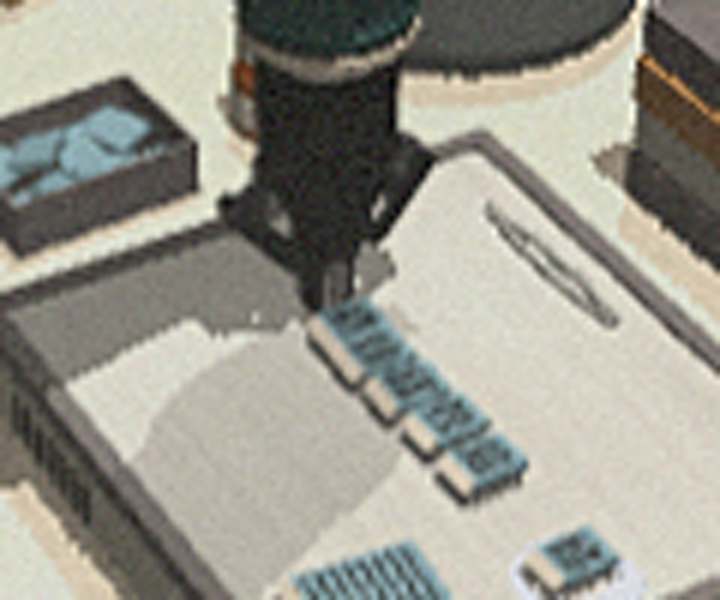

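Request:
play_rows:
  deltas:
    - [[0.2,0,0],[0,0,0]]
    - [[0.4,0,0],[0,0,0]]
    - [[0.6,0,0],[0,0,0]]
    - [[0.8,0,0],[0,0,0]]
    - [[1.0,0,0],[0,0,0]]
    - [[1.2,0,0],[0,0,0]]
    - [[1.4,0,0],[0,0,0]]
    - [[1.6,0,0],[0,0,0]]
    - [[1.8,0,0],[0,0,0]]
    - [[2.0,0,0],[0,0,0]]
    - [[2.2,0,0],[0,0,0]]
    - [[2.4,0,0],[0,0,0]]

```text
t: 10.33
eef_pos: [0.5668, 0.0668, 0.0851]
tool_rot: [[0.076, 0.001, 0.997], [-0.997, 0.0, 0.076], [-0.0, -1.0, 0.001]]
wrist_force: [-0.7, 0.7, 0.5]
gripper_width: 0.0001
```

Request:
play_rows:
  deltas:
    - [[0.2,0,0],[0,0,0]]
    - [[0.4,0,0],[0,0,0]]
    - [[0.6,0,0],[0,0,0]]
    - [[0.8,0,0],[0,0,0]]
    - [[1.0,0,0],[0,0,0]]
    - [[1.2,0,0],[0,0,0]]
    - [[1.4,0,0],[0,0,0]]
    - [[1.6,0,0],[0,0,0]]
    - [[1.8,0,0],[0,0,0]]
    - [[2.0,0,0],[0,0,0]]
    - [[2.2,0,0],[0,0,0]]
    - [[2.4,0,0],[0,0,0]]

```text
t: 11.33
eef_pos: [0.5686, 0.0427, 0.085]
tool_rot: [[0.076, 0.001, 0.997], [-0.997, 0.0, 0.076], [-0.0, -1.0, 0.001]]
wrist_force: [-0.5, 1.4, 0.5]
gripper_width: -0.0001
```

```bash
python3 - <<'E'
from h import *
relp(569.5,-20,85)
d=arm.get_image('side')
c=d['color'][110:210,210:330]
save('side7',cv2.resize(np.clip(c.astype(int)*1.6,0,255).astype(np.uint8),None,fx=6,fy=6,interpolation=cv2.INTER_CUBIC))
E
```

```text
t 11.3333 x'y' 570.23 -0.03 85.05 F [-0.53  1.36  0.45]
shift cm [ 2.    0.   -0.07] turn [-0.1  0.  -0. ]
```

View pics/side7.png

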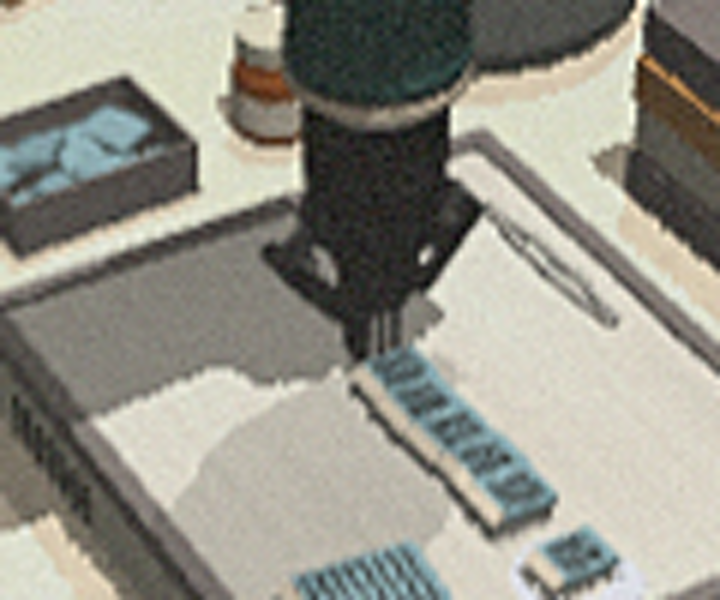

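Request:
play_rows:
  deltas:
    - [[0.2,0,0],[0,0,0]]
    - [[0.4,0,0],[0,0,0]]
    - [[0.6,0,0],[0,0,0]]
    - [[0.8,0,0],[0,0,0]]
    - [[1.0,0,0],[0,0,0]]
    - [[1.2,0,0],[0,0,0]]
    - [[1.4,0,0],[0,0,0]]
    - [[1.5,0,0],[0,0,0]]
    - [[1.6,0,0],[0,0,0]]

```text
t: 12.13
eef_pos: [0.5699, 0.0262, 0.085]
tool_rot: [[0.075, 0.001, 0.997], [-0.997, -0.0, 0.075], [0.0, -1.0, 0.001]]
wrist_force: [0.1, 0.6, 0.4]
gripper_width: 0.0003
```

```bash
python3 - <<'E'
from meas import *
relp(569.5,-25,85)
d=arm.get_image('top')
c=d['color'][140:240,190:330]
save('top8',cv2.resize(np.clip(c.astype(int)*1.6,0,255).astype(np.uint8),None,fx=5.5,fy=5.5,interpolation=cv2.INTER_CUBIC))
d=arm.get_image('side')
c=d['color'][150:210,260:330]
save('side8',cv2.resize(np.clip(c.astype(int)*1.6,0,255).astype(np.uint8),None,fx=9,fy=9,interpolation=cv2.INTER_CUBIC))
E
```

```text
t 12.1333 x'y' 570.28 -16.63 85.04 F [0.09 0.61 0.37]
shift cm [ 0.84  0.   -0.08] turn [-0.1  0.   0. ]
```

View pics/side8.png

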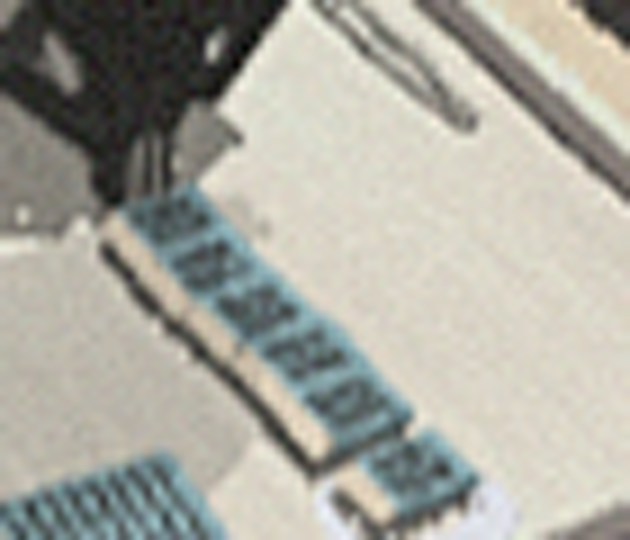

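View pics/top8.png

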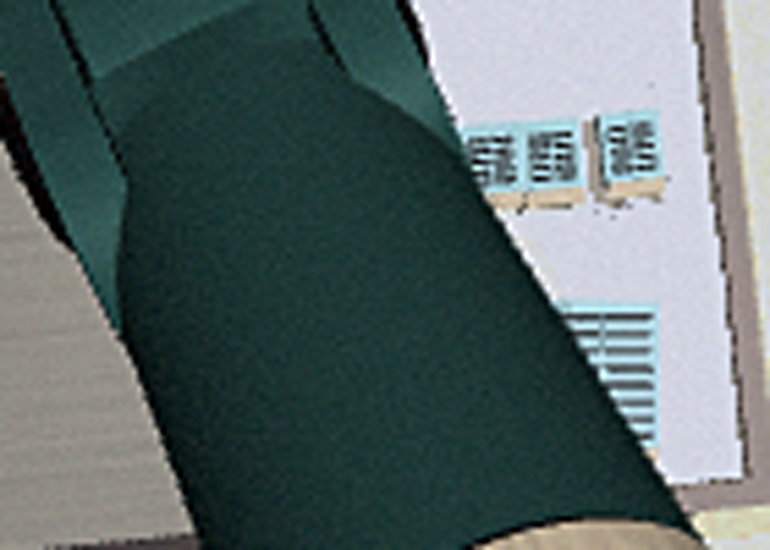

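Request:
play_rows:
  deltas:
    - [[0.1,0,0],[0,0,0]]
    - [[0.2,0,0],[0,0,0]]
    - [[0.3,0,0],[0,0,0]]
    - [[0.4,0,0],[0,0,0]]
    - [[0.5,0,0],[0,0,0]]
    - [[0.6,0,0],[0,0,0]]
    - [[0.65,0,0],[0,0,0]]

```text
t: 12.82
eef_pos: [0.5704, 0.0194, 0.085]
tool_rot: [[0.075, 0.001, 0.997], [-0.997, -0.0, 0.075], [0.0, -1.0, 0.001]]
wrist_force: [-0.4, 1.6, 0.0]
gripper_width: 0.0002
```

Request:
play_rows:
  deltas:
    - [[0.04,0,0],[0,0,0]]
    - [[0.08,0,0],[0,0,0]]
    - [[0.1,0,0],[0,0,0]]
    - [[0.1,0,0],[0,0,0]]

```text
t: 13.15
eef_pos: [0.5705, 0.0184, 0.085]
tool_rot: [[0.075, 0.001, 0.997], [-0.997, -0.0, 0.075], [0.0, -1.0, 0.001]]
wrist_force: [-0.1, 1.3, -0.5]
gripper_width: 0.0001
```

```bash
python3 - <<'E'
from meas import *
relp(569.5,-25,85)
E
```

```text
t 13.15 x'y' 570.28 -24.47 85.04 F [-0.07  1.26 -0.53]
shift cm [ 0.05  0.   -0.08] turn [-0.1 -0.   0. ]
```

Near contact. Going on in millimetre steps, reading the force after each.

Request:
play_rows:
  deltas:
    - [[0.03,0,0],[0,0,0]]
    - [[0.06,0,0],[0,0,0]]
    - [[0.06,0,0],[0,0,0]]

```text
t: 13.4
eef_pos: [0.5705, 0.0177, 0.085]
tool_rot: [[0.075, 0.001, 0.997], [-0.997, -0.0, 0.075], [0.0, -1.0, 0.001]]
wrist_force: [-0.4, 1.1, 0.6]
gripper_width: -0.0002
```

Request:
play_rows:
  deltas:
    - [[0.03,0,0],[0,0,0]]
    - [[0.06,0,0],[0,0,0]]
    - [[0.06,0,0],[0,0,0]]

```text
t: 13.65
eef_pos: [0.5706, 0.017, 0.0851]
tool_rot: [[0.075, 0.001, 0.997], [-0.997, -0.0, 0.075], [0.0, -1.0, 0.001]]
wrist_force: [-0.3, 0.4, -0.2]
gripper_width: 0.0001
```

```bash
python3 - <<'E'
from meas import *
relp(569.5,-25,85)
d=arm.get_image('side')
c=d['color'][150:210,260:330]
save('side9',cv2.resize(np.clip(c.astype(int)*1.6,0,255).astype(np.uint8),None,fx=9,fy=9,interpolation=cv2.INTER_CUBIC))
E
```

```text
t 13.65 x'y' 570.27 -25.79 85.05 F [-0.29  0.42 -0.16]
shift cm [-0.08  0.   -0.08] turn [-0.1 -0.   0. ]
```

View pics/side9.png

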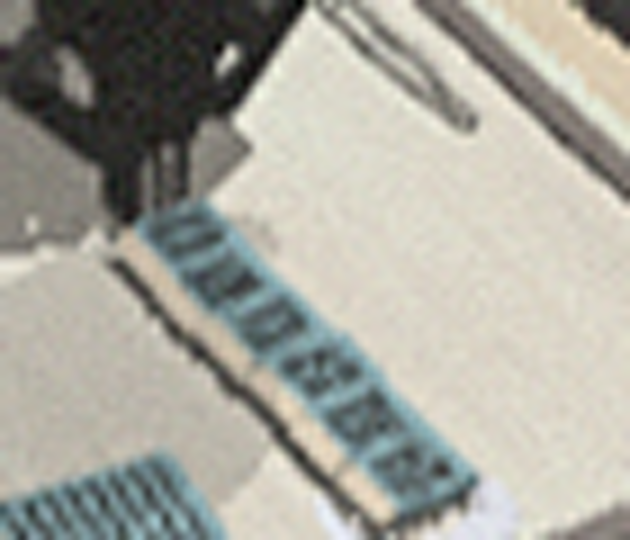

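Request:
play_rows:
  deltas:
    - [[0.03,0,0],[0,0,0]]
    - [[0.05,0,0],[0,0,0]]
    - [[0.05,0,0],[0,0,0]]

```text
t: 13.95
eef_pos: [0.5706, 0.0168, 0.085]
tool_rot: [[0.075, 0.001, 0.997], [-0.997, -0.0, 0.075], [0.0, -1.0, 0.001]]
wrist_force: [-1.0, 4.0, -0.5]
gripper_width: -0.0001
```

Request:
play_rows:
  deltas:
    - [[0.03,0,0],[0,0,0]]
    - [[0.05,0,0],[0,0,0]]
    - [[0.05,0,0],[0,0,0]]

```text
t: 14.2
eef_pos: [0.5706, 0.0167, 0.085]
tool_rot: [[0.075, 0.001, 0.997], [-0.997, 0.0, 0.075], [-0.0, -1.0, 0.001]]
wrist_force: [-1.1, 5.0, 0.1]
gripper_width: 0.0002
```

Request:
play_rows:
  deltas:
    - [[0.06,0,0],[0,0,0]]
    - [[0.06,0,0],[0,0,0]]
    - [[0.06,0,0],[0,0,0]]

```text
t: 14.45
eef_pos: [0.5706, 0.0167, 0.085]
tool_rot: [[0.076, 0.001, 0.997], [-0.997, 0.001, 0.076], [-0.001, -1.0, 0.001]]
wrist_force: [-0.7, 5.5, -0.1]
gripper_width: -0.0003
```

Request:
play_rows:
  deltas:
    - [[0,0,0],[0,0,0]]
    - [[-0.1,0,0],[0,0,0]]
    - [[-0.3,0,0],[0,0,0]]
    - [[-0.6,0,0],[0,0,0]]
    - [[-1.5,0,0],[0,0,0]]
    - [[-2.5,0,0],[0,0,0]]
    - [[-3,-3,0],[0,0,0]]
    - [[-6,-6,0],[0,0,0]]
    - [[-10,-9,0],[0,0,0]]
    - [[-14,-9,0],[0,0,0]]
    - [[-18,-9,0],[0,0,0]]
    - [[-22,-9,-2],[0,0,0]]

```text
t: 15.45
eef_pos: [0.538, 0.2317, 0.1761]
tool_rot: [[0.075, 0.004, 0.997], [-0.997, 0.002, 0.075], [-0.002, -1.0, 0.004]]
wrist_force: [0.2, 0.3, -1.1]
gripper_width: -0.0002
```

Request:
play_rows:
  deltas:
    - [[-3,0,-2],[0,0,0]]
    - [[-5,0,-3],[0,0,0]]
    - [[-5,0,-3],[0,0,0]]
    - [[-5,0,-3],[0,0,0]]
    - [[-5,0,-3],[0,0,0]]

```text
t: 15.87
eef_pos: [0.5044, 0.2793, 0.176]
tool_rot: [[0.075, 0.004, 0.997], [-0.997, 0.002, 0.075], [-0.002, -1.0, 0.004]]
wrist_force: [2.3, -0.3, 0.5]
gripper_width: 0.0006
```

```bash
python3 - <<'E'
from meas import *
s=arm.state();print(s['t'],s['eef_pos'],s['wrist_force'])
d=arm.get_image('top')
find(d,roi=(140,235,190,325))
c=d['color'][140:235,190:330]
save('top10',cv2.resize(np.clip(c.astype(int)*1.6,0,255).astype(np.uint8),None,fx=5.5,fy=5.5,interpolation=cv2.INTER_CUBIC))
d=arm.get_image('side')
c=d['color'][150:210,260:330]
save('side10',cv2.resize(np.clip(c.astype(int)*1.6,0,255).astype(np.uint8),None,fx=9,fy=9,interpolation=cv2.INTER_CUBIC))
E
```

```text
15.8667 [0.50436831 0.27931287 0.1760363 ] [ 2.33968222 -0.32861642  0.5120405 ]
c (482.6,-129.8) size 67.3x53.0 long-axis angle -2.0 px [299.2 207.7]
c (581.3,-77.5) size 168.8x34.8 long-axis angle -84.0 px [277.3 169.3]
```

View pics/top10.png

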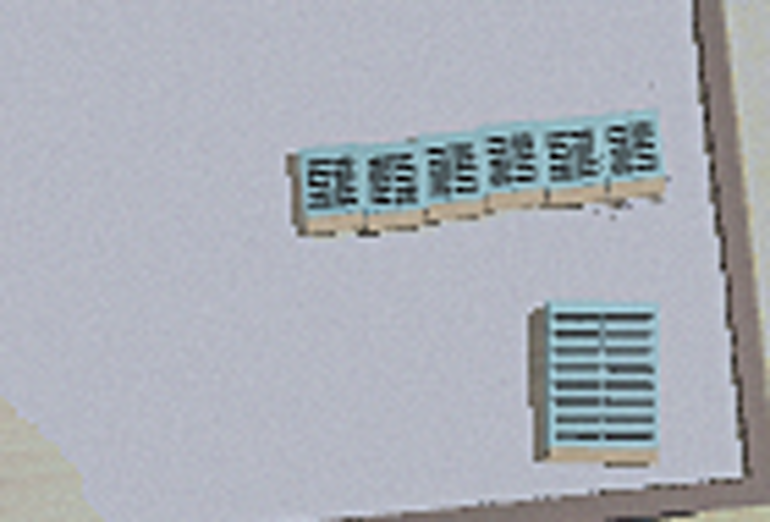

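View pics/side10.png

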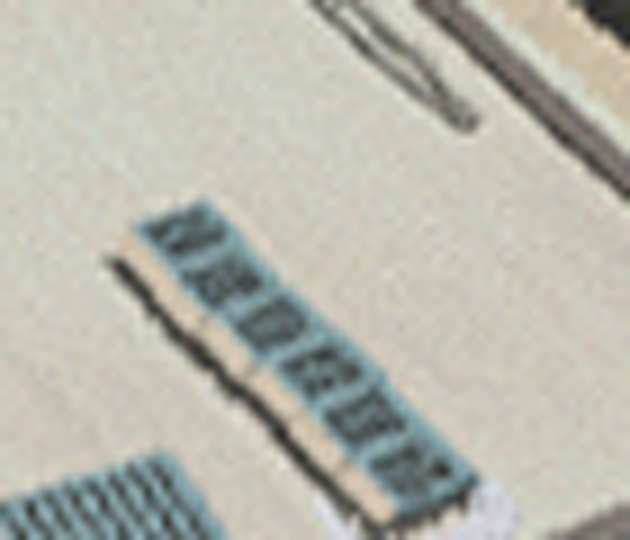

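```bash
python3 -c "
from h import *
print(arm.finish_job())"
```

```text
the job is handed in; nothing more can be done
None
```

I set the single mould down as the new tail of the row, about 7 mm behind m4. Then I pushed all five moulds up against the end mould in one stroke with the closed fingers, and handed the job in at about 16 s of the 51 s.

- **Force:** the push peaked at about 5.5 N at the wrist. That is well under the 20 N at which the end mould breaks loose, and enough to put more than 1.5 N through the row.
- **Row:** in the last top view, the row plus the end mould measures 168.8 mm long (six moulds touching would be 168 mm). Its depth of 34.8 mm against 32.6 mm for one mould leaves at most about 2 mm of sideways spread. I did not measure each mould's angle separately at the end, because the closed row shows as one shape.
- **Other things:** the big mould reads the same position as at the start, within 0.2 mm. The frozen end mould shows no visible shift, judged only by eye, and the forceps look unmoved in the side view. I did not measure the things on the bench; the arm showed no sign of touching any.
- **Grasp:** while gripping the mould the wrist briefly read 8 N upward. I don't know the cause, but it was gone once the mould was lifted.

No check failed or disagreed.

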